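# Fetch a battery filler cap from the covered parts bins

### The job

A battery on the floor scrubber needs a filler cap. Four covered bins stand in a row, each with a sample of its content on the cover as the grip: slide fully open only the cover with the round disc-shaped grip, take out the cap and stand it upright, disc side up, in the steel tray. Leave the other three covers shut; the opened one may stay open.

Things in the scene. Friction and masses are not known exactly. Their poses are not given: they have to be found in the camera images.
- grip_cap (a point): (All sizes in mm.) Centre of the white round disc grip (diameter 34, 20 tall) in the middle of the wanted bin's dark sliding cover. The cover (130 by 71, 5 thick) has its top 10 below this point. Axes are the bin's: x level, across the row, to the back; y along the row; z up. The cover opens straight along -x, towards the robot's side, and the grip moves with it.
- cover_cap (a joint): Travel of the wanted cover in m: 0 shut, 0.110 fully open (end stop). It stays where it is left and slides with about 2 N plus light damping. Open, it uncovers the bin's back 110 mm and sticks out over the table in front.
- cap_center (a point): Centre of the white filler cap, half-way up its 36 mm height: a disc of diameter 34 mm, 16 tall, on a skirt of diameter 28, 20 tall; 20 to 45 g. It stands upright on the wanted bin's floor, 3 to 12 behind the middle. Inside, the bin is 122 (x) by 70 (y), 44 deep. The rim is 26 above this point, the other grips' tops 51 above. z is the cap's axis, up.
- tray_in (a point): Centre of the inner floor (4 mm above the table) of the open square steel tray, 130 by 130 outside, 122 by 122 inside, walls 25 tall; it is fixed. x and y run along its sides, z is up.
- cover_bar (a joint): Travel of the cover with the straight bar grip in m: 0 shut; to be left shut.
- cover_block (a joint): Travel of the cover with the square block grip in m: 0 shut; to be left shut.
- cover_angle (a joint): Travel of the cover with the L-shaped grip in m: 0 shut; to be left shut.
- rack: Dark steel rack, 150 (x) by 336 (y) mm, fixed; origin under its middle, on the table, x to the back, y along the row, z up. Four like bins (130 by 78, 48 tall, walls 4) stand in it side by side, 80 apart along y, in any order. Each dark cover has a white grip 20 tall: round disc (wanted), straight bar 14 by 56, square block 30 by 30, L-shaped angle 40 by 44.
Mind the look-alikes: they are no part of the job. Of the things that look like the part that bears tray_in, the largest one is meant.

How it is judged:
On the way:
1. the cover with the round disc grip is slid open, at least 90 mm of its 110 mm (value of joint cover_cap above 0.09 m), for 0.2 s.
At the end, for the whole second after the job is handed in: The cap stands upright (disc up, within 11 degrees) and at rest on the floor of the steel tray, released, and the other three covers are shut (under 15 mm open) (x of cap_center in the frame of tray_in between -0.055 and 0.055 m and y of cap_center in the frame of tray_in between -0.055 and 0.055 m and z of cap_center in the frame of tray_in between 0.01 and 0.026 m and angle between cap_center's own z axis and vertical below 0.2 rad and linear speed of cap below 0.02 m/s and value of joint each of cover_bar, cover_block, cover_angle below 0.015 m); the robot touches nothing.
It fails at once if another cover is opened (15 mm or more) (value of joint any of cover_bar, cover_block, cover_angle above 0.015 m).
It also fails if it takes over 48 s, if anything falls off the work surface, if the arm or the gripper's body presses on something with over 40 N, if the wrist force passes 120 N, or if a joint passes its speed limit or range.

### The arm

A 6-joint arm with a two-finger parallel gripper is mounted at the origin on the work surface. World frame = base frame: x ahead of the robot, y to its left, z up, the work surface at z = 0. Lengths are in m, angles in rad, forces in N, time in s.
With the tool pointing down it reaches from about 0.325 to 0.925 m from the base axis. Payload 3.1 kg.
Tool frame: the origin (TCP) lies where the fingers leave the gripper's body, on its centre line; the fingertips stand 73 mm ahead of it and the grasp point (between the pads) lies 54 mm ahead of it (robot.tcp_to_tips is the distance from the TCP to the fingertips, in m); z points along the fingers, y is the line along which they close (so a half turn about z gives the same grasp; the last joint's range is limited). The gripper opens to 85 mm and grips with 20 to 120 N. Pads are 22 mm wide; open, the fingers measure 114 mm over their backs; the gripper's body (76 mm by 85 mm) begins 54 mm behind the grasp point. The pads swing forward as they close: fully open they stand 13 mm farther back than shut.
Start: joints at [-1.406, 0.217, 1.613, -0, 1.311, -0.112], TCP at [0.171, -0.601, 0.304] pointing down, gripper open.
Joint ranges: [-2.75, 2.75], [-0.78, 2.1], [0.31, 2.55], [-1.13, 4.27], [0.13, 2.63], [-2.58, 2.58]. Speed limits (rad/s): [2.79, 2.79, 3.14, 3.14, 3.14, 3.14].

### API

Orientations are given as a unit quaternion [x, y, z, w].
In Python, from workcell import robot gives the robot as it stands.
- The arm moves only by the shell command python3 -m jog 'ROWS' [FORCE]. ROWS is JSON, a list of rows, each a list of 3 entries, a list of its own where there are three numbers: the closure in counts, from 0 (fully open) to 255 (shut), then the shift along the tool's x, y, z in mm, then the turn about the tool's z in degrees. A call has exactly 8 rows; each row is the pose to reach, as a shift and turn from the pose commanded when the call began, along the tool's axes at that moment; what a row does not reach only later rows make up. A row lasts 1/12 s, in which the tool goes at most 41.7 mm and 7.16 degrees, less where a joint would pass 70% of its speed; a pose out of reach is approached as far as the arm can. A call with a gripper value outside its range is refused whole. The fingers move at their own pace and stop on an object; FORCE is the grip in N (left out, the last holds). Time passes only in rows, so rows that repeat a pose let the fingers close, or fill a call up. It gives the time, the measured TCP pose, the force, the opening and the grip force at its end, in the units of the state.
- robot.sense(): the state, without advancing time (a new reading comes with each control period).
- robot.capture(name): name is "scene" or "top" or "wrist"; returns a dict with "color" (400x640x3 uint8, red, green, blue), "mtx" (3x3 intrinsics, pixels), "k1" (the pictures are not rectified: a ray, as slopes to the right and down, at radius r is drawn at 1 + k1 r^2 times it, then the intrinsics apply), "world_from_camera" (4x4, takes a point from camera to world coordinates). Camera axes: x right, y down, z forward; pixel columns grow to the right and rows downward; lengths in m; the calibration is good to about 2 mm. A picture is of the moment at which its call begins. There is no depth.
- robot.finish_job(): hands the job in; it is judged then, once.
The state is a dict: "time": time; "joint_positions": joint angles; "qvel": joint speeds; "effort": joint torques, N m; "tcp_pos": TCP position; "tcp_rot": TCP orientation; "ft_force": force on the tool from outside, world axes, zero at the start; "moment": the same for the moment, N m; "gripper_width": finger opening in m; "grasp_force": force on a finger pad.
Only numpy, scipy, OpenCV 4.12 (cv2) and the standard library are available. Lean on these libraries where they do the work, as an engineer would, in place of code of your own. Each camera call takes 0.05 s, during which the arm holds its last target. There are 200 camera calls.

## Working session

There is one attempt and no reset: what is moved stays moved. The work goes in short steps, Python scripts to look and compute and a shell command to move; the robot and the scene stay as the last step left them, time stands still between calls to the robot, and variables do not carry over. Pictures are saved under pics/ and viewed, at most 10 in all, crops included, and the job is handed in when it is done.

```bash
mkdir -p pics
cat > h.py <<'E'
import numpy as np, cv2
from workcell import robot
def ray(c,u,v):
    K=c["mtx"];x=np.array([(u-K[0][2])/K[0][0],(v-K[1][2])/K[1][1]]);s=x.copy()
    for _ in range(30): s=x/(1+c["k1"]*(s@s))
    T=np.array(c["world_from_camera"]);return T[:3,3],T[:3,:3]@np.array([s[0],s[1],1])
def onz(c,u,v,z):
    o,d=ray(c,u,v);return o+d*(z-o[2])/d[2]
def proj(c,p):
    T=np.linalg.inv(np.array(c["world_from_camera"]));q=T[:3,:3]@np.array(p)+T[:3,3];s=q[:2]/q[2];s=s*(1+c["k1"]*(s@s))
    K=np.array(c["mtx"]);return K[:2,:2]@s+K[:2,2]
def save(c,n): cv2.imwrite("pics/"+n,np.ascontiguousarray(c["color"][...,::-1]))
E
python3 - <<'E'
from h import *
import pickle
d={}
for n in("scene","top","wrist"):
    d[n]=robot.capture(n)
pickle.dump(d,open("caps.pkl","wb"))
save(d["top"],"top.png");save(d["scene"],"scene.png")
for n in d: print(n,np.round(d[n]["world_from_camera"],3).tolist(),d[n]["mtx"],d[n]["k1"])
print(robot.sense())
E
```

```text
scene [[-0.874, 0.41, -0.261, 0.841], [0.486, 0.742, -0.462, 0.324], [0.004, -0.531, -0.847, 0.978], [0.0, 0.0, 0.0, 1.0]] [[469.54347418   0.         320.6950945 ]
 [  0.         469.54347418 202.626824  ]
 [  0.           0.           1.        ]] -0.07003747197243693
top [[-0.012, -0.99, 0.137, 0.411], [-1.0, 0.014, 0.012, -0.142], [-0.014, -0.137, -0.99, 1.08], [0.0, 0.0, 0.0, 1.0]] [[414.28804446   0.         318.79171241]
 [  0.         414.28804446 192.76208699]
 [  0.           0.           1.        ]] -0.014795414010589219
wrist [[0.272, -0.911, -0.31, 0.25], [-0.962, -0.258, -0.086, -0.579], [-0.002, 0.322, -0.947, 0.372], [0.0, 0.0, 0.0, 1.0]] [[333.33755956   0.         322.76241701]
 [  0.         333.33755956 200.78684075]
 [  0.           0.           1.        ]] -0.02883139804255774
{'time': 0.15, 'joint_positions': array([-1.40617413e+00,  2.17622801e-01,  1.61461782e+00,  3.23032344e-05,
        1.31131381e+00, -1.12201596e-01]), 'qvel': array([-0.0008442 , -0.00256905, -0.00484044,  0.00083664,  0.00071824,
        0.00035082]), 'effort': array([ 5.42318139e-05, -3.97451591e+01, -3.04415560e+01, -2.01117368e-04,
        5.78264880e-03, -6.31274958e-06]), 'tcp_pos': array([ 0.17075683, -0.60069095,  0.3028148 ]), 'tcp_rot': array([ 9.90436454e-01,  1.37966187e-01, -1.01049324e-05, -9.80959436e-04]), 'ft_force': array([ 1.19046383, -0.79301292, -0.0627253 ]), 'moment': array([-0.02956639,  0.00077485,  0.02859517]), 'grasp_force': 0.0, 'gripper_width': 0.08552464889998954}
```

View pics/top.png

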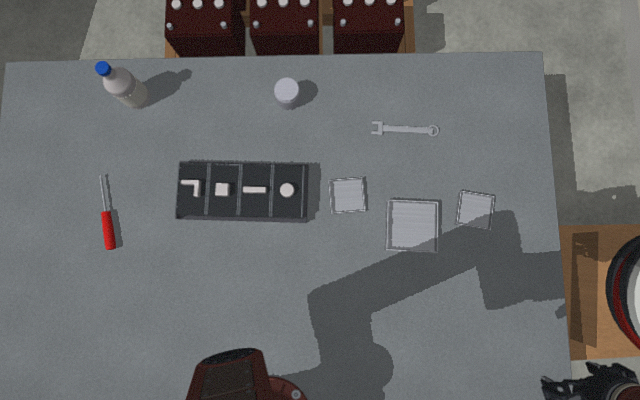

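View pics/scene.png

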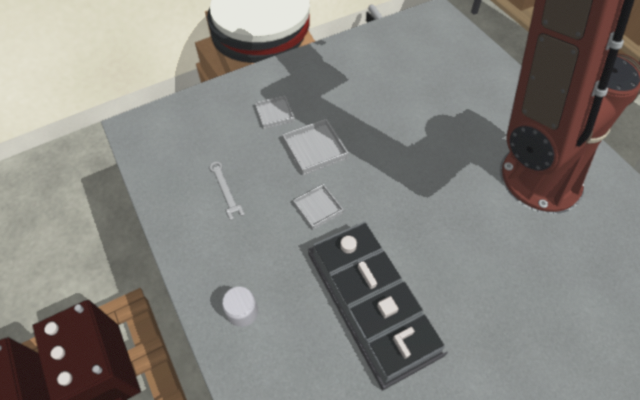

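The top view shows four grips: L (190,187), block (222,190), bar (255,190) and round disc (287,190). It also shows three trays at (348,195), (413,225) and (476,210). The disc is the wanted grip, and the tray at (413,225) is the largest. Next I triangulate both and confirm them in one crop.

Run:
```python
from h import *
import pickle
d=pickle.load(open("caps.pkl","rb"))
def cents(c,x0,x1,y0,y1,th):
    g=cv2.cvtColor(c["color"],cv2.COLOR_RGB2GRAY)[y0:y1,x0:x1]
    n,l,s,ce=cv2.connectedComponentsWithStats((g>th).astype(np.uint8))
    return [(ce[i]+[x0,y0],s[i][4]) for i in range(1,n) if s[i][4]>40]
T,S=d["top"],d["scene"]
a=cents(T,180,306,170,212,150);b=cents(S,335,425,230,360,150)
a.sort(key=lambda t:-t[0][0]);b.sort(key=lambda t:t[0][1])
print(a,b)
for (p,_),(q,_) in zip(a,b):
    o1,d1=ray(T,*p);o2,d2=ray(S,*q)
    t=np.linalg.lstsq(np.c_[d1,-d2],o2-o1,rcond=None)[0]
    x,y=o1+d1*t[0],o2+d2*t[1];print(np.round((x+y)/2,4),np.linalg.norm(x-y).round(4))
# big tray: bright region
for n,c,w in(("top",T,(375,450,190,260)),("scene",S,(272,356,115,180))):
    x0,x1,y0,y1=w;g=cv2.cvtColor(c["color"],cv2.COLOR_RGB2GRAY)[y0:y1,x0:x1]
    print(n,np.percentile(g,[5,25,50,75,95]))
    m=cv2.morphologyEx((g>135).astype(np.uint8),cv2.MORPH_OPEN,np.ones((2,2)))
    k=max(cv2.findContours(m,cv2.RETR_EXTERNAL,cv2.CHAIN_APPROX_NONE)[0],key=cv2.contourArea)
    bx=cv2.boxPoints(cv2.minAreaRect(k))+[x0,y0];W=np.array([onz(c,*p,.02)for p in bx])
    print(bx.tolist(),np.round(W,4).tolist(),W.mean(0),np.linalg.norm(W-np.roll(W,1,0),axis=1))
A=cv2.resize(T["color"][150:265,170:510],None,fx=2.3,fy=2.3,interpolation=cv2.INTER_CUBIC);B=cv2.resize(S["color"][90:390,240:460],None,fx=1.0,fy=1.0)
cv2.imwrite("pics/crop.png",np.vstack([A,np.pad(B,((0,0),(0,A.shape[1]-220),(0,0)))])[...,::-1])
```

```text
[(array([286.16176471, 189.5       ]), np.int32(136)), (array([253.5, 189. ]), np.int32(110)), (array([220.96323529, 188.86764706]), np.int32(136)), (array([192.0173913 , 184.60869565]), np.int32(115))] [(array([348.61780105, 243.21989529]), np.int32(191)), (array([367.64804469, 273.7877095 ]), np.int32(179)), (array([388.09401709, 306.14529915]), np.int32(234)), (array([403.75225225, 339.81531532]), np.int32(222))]
[ 0.5597 -0.0496  0.0731] 0.0003
[0.5619 0.0309 0.0737] 0.0001
[0.5634 0.111  0.0749] 0.0004
[0.5747 0.1829 0.076 ] 0.0002
top [ 78. 106. 122. 155. 160.]
[[393.0, 203.0], [435.0, 203.0], [435.0, 247.0], [393.0, 247.0]] [[0.5285, -0.3194, 0.02], [0.5269, -0.4271, 0.02], [0.4149, -0.4215, 0.02], [0.4164, -0.3153, 0.02]] [ 0.47167141 -0.37082346  0.02      ] [0.11216832 0.10770623 0.11213026 0.10618343]
scene [ 93.   115.75 144.   170.   183.  ]
[[272.0, 178.99999237060547], [272.0, 115.0], [354.99998474121094, 115.0], [354.99998474121094, 178.99999237060547]] [[0.6183, -0.3173, 0.02], [0.5252, -0.5096, 0.02], [0.3265, -0.4001, 0.02], [0.4376, -0.2176, 0.02]] [ 0.47691293 -0.36115567  0.02      ] [0.20639159 0.21365326 0.22694912 0.21367682]
```

View pics/crop.png

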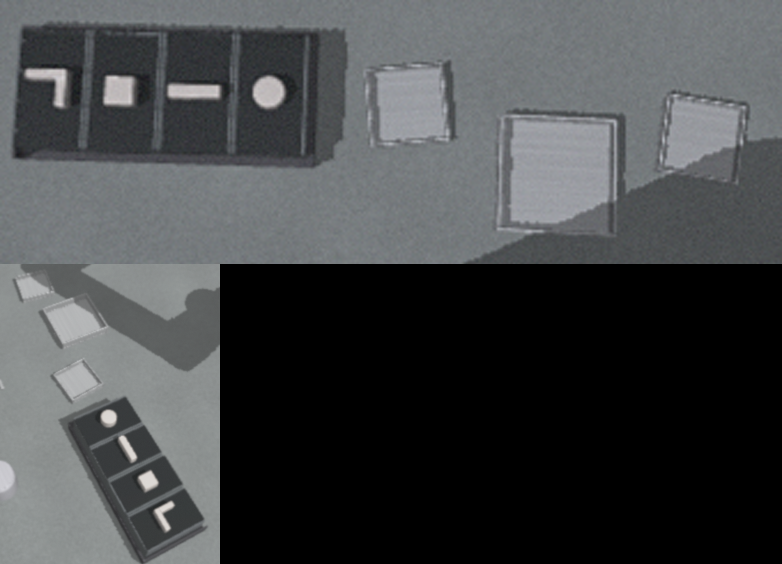

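The crop confirms it: the round disc (crop 270,92) is on the rightmost bin, and the tray at crop (560,172) is clearly the largest of the three. The disc grip is at about (0.560,-0.050), top near z 0.08, which fits the stack heights. Next I go above it with the fingers closing along the bin's x.

```bash
cat >> h.py <<'E'
from scipy.spatial.transform import Rotation as Ro
def go(p,yaw=None):
    s=robot.sense();R=Ro.from_quat(s["tcp_rot"]).as_matrix();y=np.degrees(np.arctan2(R[1,0],R[0,0]))
    print("t",s["time"],"tcp",np.round(s["tcp_pos"],4),"yaw",round(y,2),"F",np.round(s["ft_force"],1),"w",round(s["gripper_width"],4),"g",s["grasp_force"])
    print("shift mm",np.round(R.T@(np.array(p)-s["tcp_pos"])*1000,1),"turn",None if yaw is None else round(y-yaw,1))
E
python3 -c "
from h import *
print(robot.tcp_to_tips)
go([.56,-.05,.25],88.7)"
```

```text
0.0726
t 0.15 tcp [ 0.1708 -0.6007  0.3028] yaw 15.86 F [ 1.2 -0.8 -0.1] w 0.0855 g 0.0
shift mm [ 524.9 -423.2   53.8] turn -72.8
```

```bash
python3 -m jog '[[60,[20,-16,0],-4],[60,[50,-40,0],-10],[60,[80,-65,0],-16],[60,[112,-90,0],-22],[60,[144,-116,0],-28],[60,[176,-142,0],-34],[60,[208,-168,0],-40],[60,[240,-194,0],-45]]' 30 && python3 -c "
from h import *
go([.56,-.05,.25],88.7)"
```

```text
time: 0.82
tcp_pos: [0.3492, -0.3471, 0.3037]
tcp_rot: [0.861, 0.508, 0.0, -0.0]
ft_force: [0.9, -1.0, -0.1]
gripper_width: 0.0652
grasp_force: 0.0
t 0.8167 tcp [ 0.3492 -0.3471  0.3037] yaw 61.11 F [ 0.9 -1.  -0.1] w 0.0652 g 0.0
shift mm [361.9  41.   53.7] turn -27.6
```

```bash
python3 -m jog '[[60,[35,4,5],-5],[60,[70,8,10],-10],[60,[110,12,15],-15],[60,[150,17,20],-20],[60,[190,22,28],-24],[60,[230,26,35],-26],[60,[270,31,40],-27.6],[60,[300,34,45],-27.6]]' && python3 -m jog '[[60,[25,3,5],0],[60,[45,5,8],0],[60,[58,7,9],0],[60,[58,7,9],0],[60,[58,7,9],0],[60,[58,7,9],0],[60,[58,7,9],0],[60,[58,7,9],0]]'
python3 - <<'E'
from h import *
go([.56,-.05,.25],88.7)
c=robot.capture("wrist");save(c,"w1.png")
import pickle;pickle.dump(c,open("w1.pkl","wb"))
print(np.round(c["world_from_camera"],3).tolist(), proj(c,[.56,-.05,.078]))
E
```

```text
time: 1.48
tcp_pos: [0.5255, -0.1007, 0.2583]
tcp_rot: [0.716, 0.698, 0.0, -0.0]
ft_force: [-0.0, -0.9, 0.3]
gripper_width: 0.0659
grasp_force: 0.0
time: 2.15
tcp_pos: [0.533, -0.047, 0.2503]
tcp_rot: [0.717, 0.697, 0.0, 0.0]
ft_force: [0.4, 0.9, -0.4]
gripper_width: 0.065
grasp_force: 0.0
t 2.15 tcp [ 0.533  -0.047   0.2503] yaw 88.36 F [ 0.4  0.9 -0.4] w 0.065 g 0.0
shift mm [-2.2 27.1  0.3] turn -0.3
[[1.0, -0.029, -0.008, 0.535], [-0.03, -0.946, -0.323, 0.036], [0.001, 0.323, -0.946, 0.32], [0.0, 0.0, 0.0, 1.0]] [358.39340751 203.47745521]
```

View pics/w1.png

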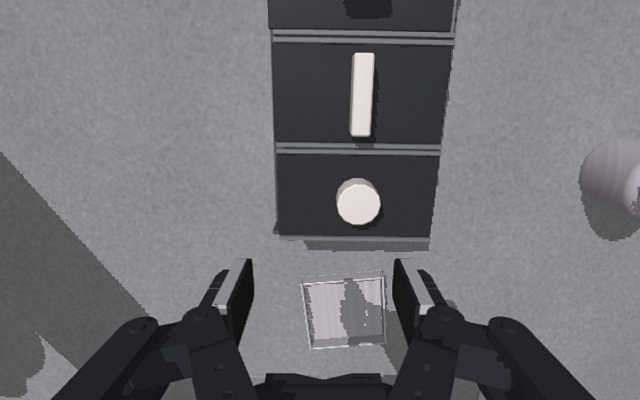

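The wrist view has the disc top at (358,204), within a pixel of where my estimate predicts it. I centre over it and descend around it.

```bash
python3 -m jog '[[60,[-2,20,5],-0.3],[60,[-2,27,20],-0.3],[60,[-2,27,45],-0.3],[60,[-2,27,70],-0.3],[60,[-2,27,90],-0.3],[60,[-2,27,105],-0.3],[60,[-2,27,114],-0.3],[60,[-2,27,114],-0.3]]' && python3 -c "
from h import *
go([.56,-.05,.135],88.7)
c=robot.capture('wrist');save(c,'w2.png')"
```

```text
time: 2.87
tcp_pos: [0.5583, -0.0487, 0.1335]
tcp_rot: [0.715, 0.699, -0.001, -0.002]
ft_force: [-0.4, -0.2, -0.1]
gripper_width: 0.0655
grasp_force: 0.0
t 2.8667 tcp [ 0.5583 -0.0487  0.1335] yaw 88.71 F [-0.4 -0.2 -0.1] w 0.0655 g 0.0
shift mm [-1.3  1.8 -1.5] turn 0.0
```

View pics/w2.png

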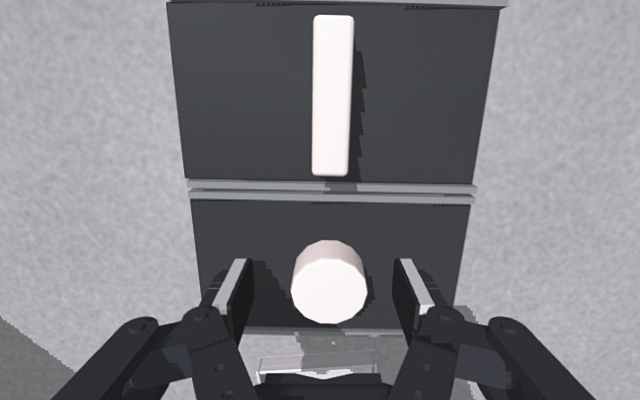

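The disc at (329,285) sits between the pads (250 and 400), clear of the bar. I close gently and slide it open.

```bash
python3 -m jog '[[60,[-1,2,0],0],[140,[-1,2,0],0],[200,[-1,2,0],0],[230,[-1,2,0],0],[230,[-1,2,0],0],[230,[-1,2,0],0],[230,[-1,2,0],0],[230,[-1,2,0],0]]' 30; python3 -m jog '[[230,[0,-5,0],0],[230,[0,-12,0],0],[230,[0,-20,0],0],[230,[0,-30,0],0],[230,[0,-40,0],0],[230,[0,-50,0],0],[230,[0,-60,0],0],[230,[0,-60,0],0]]'; python3 -c "
from h import *
go([.45,-.0475,.135],88.7)"
```

```text
time: 3.58
tcp_pos: [0.5612, -0.0497, 0.1374]
tcp_rot: [0.715, 0.7, -0.001, -0.001]
ft_force: [-5.1, -0.9, 6.8]
gripper_width: 0.0319
grasp_force: 29.7
time: 4.25
tcp_pos: [0.5007, -0.0473, 0.1374]
tcp_rot: [0.715, 0.699, 0.001, -0.0]
ft_force: [-2.1, 3.5, 10.0]
gripper_width: 0.0326
grasp_force: 31.3
t 4.25 tcp [ 0.5007 -0.0473  0.1374] yaw 88.74 F [-2.1  3.5 10. ] w 0.0326 g 31.33869230747223
shift mm [ -1.3 -50.7   2.4] turn 0.0
```

Slid 60 mm; the tips rub the cover slightly (10 N), so I ease up 2 mm and finish the travel.

```bash
python3 -m jog '[[230,[0,-5,-2],0],[230,[0,-14,-2],0],[230,[0,-24,-2],0],[230,[0,-34,-2],0],[230,[0,-43,-2],0],[230,[0,-49,-2],0],[230,[0,-49,-2],0],[230,[0,-49,-2],0]]'; python3 -c "
from h import *
go([.45,-.0475,.135],88.7)"
```

```text
time: 4.92
tcp_pos: [0.4511, -0.0454, 0.1374]
tcp_rot: [0.715, 0.699, 0.001, -0.002]
ft_force: [0.9, 7.2, 3.2]
gripper_width: 0.0326
grasp_force: 32.4
t 4.9167 tcp [ 0.4511 -0.0454  0.1374] yaw 88.69 F [0.9 7.2 3.2] w 0.0326 g 32.38592326641083
shift mm [-2.1 -1.1  2.4] turn -0.0
```

```bash
python3 -m jog '[[150,[0,0,0],0],[60,[0,0,0],0],[60,[0,0,0],0],[60,[0,0,0],0],[60,[0,0,-20],0],[60,[0,0,-45],0],[60,[0,0,-75],0],[60,[0,0,-85],0]]'; python3 -m jog '[[60,[-2,15,0],0],[60,[-4,40,0],0],[60,[-4,65,0],0],[60,[-4,90,0],0],[60,[-4,105,0],0],[60,[-4,112,0],0],[60,[-4,112,0],0],[60,[-4,112,0],0]]';python3 - <<'E'
from h import *
import pickle
go([.567,-.05,.22],88.7)
d={n:robot.capture(n) for n in("wrist","scene")};pickle.dump(d,open("c3.pkl","wb"))
save(d["wrist"],"w3.png");save(d["scene"],"s3.png")
for z in(.045,.051):print(proj(d["wrist"],[.567,-.05,z]))
E
```

```text
time: 5.58
tcp_pos: [0.4549, -0.048, 0.2268]
tcp_rot: [0.715, 0.699, 0.001, 0.003]
ft_force: [1.3, -0.8, 0.3]
gripper_width: 0.0649
grasp_force: 0.0
time: 6.25
tcp_pos: [0.564, -0.0536, 0.222]
tcp_rot: [0.715, 0.699, -0.001, -0.001]
ft_force: [-0.6, 0.7, -0.7]
gripper_width: 0.0655
grasp_force: 0.0
t 6.25 tcp [ 0.564  -0.0536  0.222 ] yaw 88.76 F [-0.6  0.7 -0.7] w 0.0655 g 0.0
shift mm [3.6 2.9 2. ] turn 0.1
[327.6367125  194.47289957]
[327.73289866 196.8808352 ]
```

View pics/w3.png

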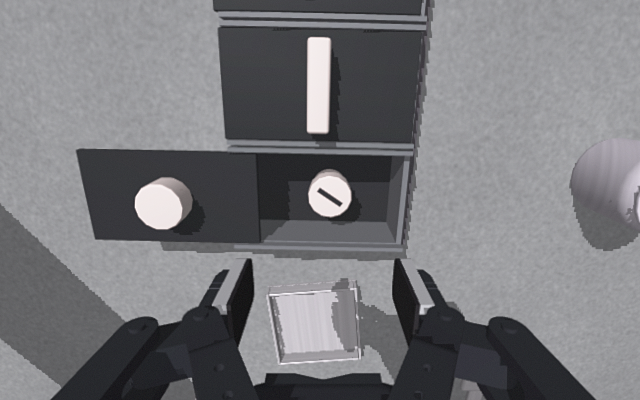

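The cover is open, with the cap standing in the bin and its slotted top centred near (329,196). My prediction was (328,196). I refine the centre with a mask.

Run:
```python
from h import *
import pickle
d=pickle.load(open("c3.pkl","rb"));c=d["wrist"]
g=cv2.cvtColor(c["color"],cv2.COLOR_RGB2GRAY)
m=np.zeros_like(g);m[160:230,295:365]=(g[160:230,295:365]>205)
k=max(cv2.findContours(m,cv2.RETR_EXTERNAL,cv2.CHAIN_APPROX_NONE)[0],key=cv2.contourArea)
h=cv2.convexHull(k);e=cv2.minEnclosingCircle(h);f=cv2.fitEllipse(h);print(e,f)
for z in(.045,.051): print(onz(c,*f[0],z), onz(c,*e[0],z))
p=onz(c,*f[0],.049)
print("diam",np.linalg.norm(onz(c,f[0][0]-f[1][1]/2,f[0][1],.049)-onz(c,f[0][0]+f[1][1]/2,f[0][1],.049)))
go([p[0],p[1],.101],88.7)
```

```text
((329.17901611328125, 196.11317443847656), 21.0202693939209) ((329.1727294921875, 195.65701293945312), (39.81891632080078, 41.85238265991211), 92.83325958251953)
[ 0.56817595 -0.05099267  0.045     ] [ 0.5681746  -0.05136554  0.045     ]
[ 0.56810927 -0.04904797  0.051     ] [ 0.56810796 -0.04941176  0.051     ]
diam 0.0320048749655843
t 6.35 tcp [ 0.5635 -0.0535  0.2222] yaw 88.75 F [ 0.8  0.2 -0.3] w 0.0654 g 0.0
shift mm [  3.9   4.7 121.2] turn 0.1
```

```bash
python3 -m jog '[[105,[4,4.5,0],0],[105,[4,4.5,15],0],[105,[4,4.5,30],0],[105,[4,4.5,45],0],[105,[4,4.5,55],0],[105,[4,4.5,60],0],[105,[4,4.5,60],0],[105,[4,4.5,60],0]]'; python3 -c "
from h import *
go([.568,-.05,.103],88.7)
c=robot.capture('wrist');save(c,'w4.png')"
```

```text
time: 7.02
tcp_pos: [0.5695, -0.0496, 0.1631]
tcp_rot: [0.715, 0.699, 0.0, 0.0]
ft_force: [1.0, -0.2, 0.7]
gripper_width: 0.0502
grasp_force: 0.0
t 7.0167 tcp [ 0.5695 -0.0496  0.1631] yaw 88.76 F [ 1.  -0.2  0.7] w 0.0502 g 0.0
shift mm [-0.4 -1.5 60.1] turn 0.1
```

View pics/w4.png

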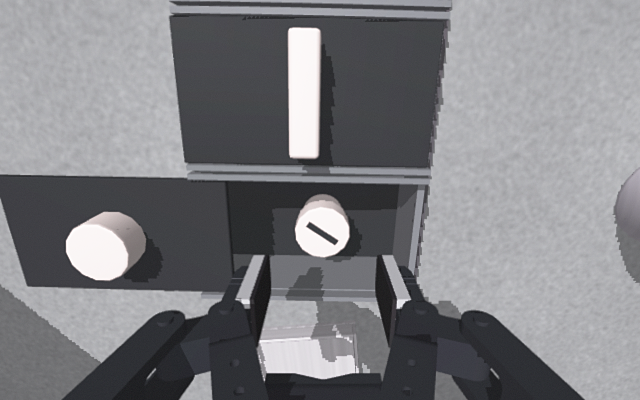

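The cap at (322,232) is centred between the pads (about 268 and 380), and the fingers fit inside the bin. I descend 60 mm and close.

```bash
python3 -m jog '[[105,[0,-1,15],0],[105,[0,-1,28],0],[105,[0,-1,40],0],[105,[0,-1,48],0],[105,[0,-1,54],0],[105,[0,-1,59],0],[105,[0,-1,60],0],[105,[0,-1,60],0]]'; python3 -m jog '[[140,[0,0,0],0],[170,[0,0,0],0],[200,[0,0,0],0],[230,[0,0,0],0],[230,[0,0,0],0],[230,[0,0,0],0],[230,[0,0,0],0],[230,[0,0,0],0]]' 30;python3 -c "
from h import *
go([.568,-.05,.103],88.7)"
```

```text
time: 7.73
tcp_pos: [0.5683, -0.0496, 0.1025]
tcp_rot: [0.715, 0.699, -0.0, -0.0]
ft_force: [-0.5, -0.2, 0.1]
gripper_width: 0.0502
grasp_force: 0.0
time: 8.4
tcp_pos: [0.5691, -0.0498, 0.1036]
tcp_rot: [0.715, 0.699, 0.0, 0.001]
ft_force: [-0.3, -0.2, 3.6]
gripper_width: 0.0327
grasp_force: 30.0
t 8.4 tcp [ 0.5691 -0.0498  0.1036] yaw 88.76 F [-0.3 -0.2  3.6] w 0.0327 g 30.02511888742447
shift mm [-0.2 -1.1  0.6] turn 0.1
```

Gripped (width 33 mm, 30 N). I lift straight up.

```bash
python3 -m jog '[[230,[0,0,-8],0],[230,[0,0,-25],0],[230,[0,0,-45],0],[230,[0,0,-65],0],[230,[0,0,-85],0],[230,[0,0,-105],0],[230,[0,0,-115],0],[230,[0,0,-120],0]]';python3 -c "
from h import *
go([.472,-.371,.22],88.7)
c=robot.capture('wrist');save(c,'w5.png')"
```

```text
time: 9.07
tcp_pos: [0.569, -0.0498, 0.2248]
tcp_rot: [0.715, 0.699, 0.001, 0.001]
ft_force: [-0.6, -0.3, -0.2]
gripper_width: 0.0324
grasp_force: 29.9
t 9.0667 tcp [ 0.569  -0.0498  0.2248] yaw 88.76 F [-0.6 -0.3 -0.2] w 0.0324 g 29.86739605665207
shift mm [-323.3  -90.1    4.7] turn 0.1
```

View pics/w5.png

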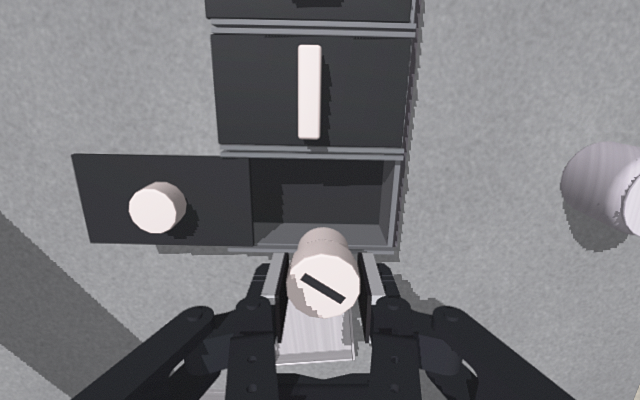

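The cap is held upright, disc up, at (325,285), and the bin is empty. I carry it to the tray.

```bash
python3 -m jog '[[230,[-10,-3,0],0],[230,[-30,-9,0],0],[230,[-60,-17,0],0],[230,[-90,-25,0],0],[230,[-120,-34,0],0],[230,[-150,-42,0],0],[230,[-180,-50,0],0],[230,[-210,-59,0],0]]'; python3 -m jog '[[230,[-30,-8,0],0],[230,[-60,-17,0],0],[230,[-85,-24,0],0],[230,[-103,-28,0],0],[230,[-113,-31,0],0],[230,[-113,-31,0],0],[230,[-113,-31,0],0],[230,[-113,-31,0],0]]';python3 - <<'E'
from h import *
go([.472,-.371,.22],88.7)
c=robot.capture('scene');w=robot.capture("wrist")
A=cv2.resize(c["color"][60:230,200:440],None,fx=1.66,fy=1.66);B=cv2.resize(w["color"],(398,249))
A=A[:,:398];H=max(len(A),249);B=np.pad(B,((0,H-249),(0,0),(0,0)))
cv2.imwrite("pics/s6.png",np.hstack([A,B])[...,::-1])
print("scene crop tray pred",(proj(c,[.472,-.371,.004])-[200,60])*1.66)
print(proj(w,[.472,-.371,.004])*.6225)
E
```

```text
time: 9.78
tcp_pos: [0.5029, -0.2596, 0.2207]
tcp_rot: [0.715, 0.699, -0.001, -0.002]
ft_force: [1.2, -0.6, -0.5]
gripper_width: 0.0326
grasp_force: 29.9
time: 10.45
tcp_pos: [0.4713, -0.3694, 0.2219]
tcp_rot: [0.715, 0.7, 0.0, -0.001]
ft_force: [0.1, 0.8, 0.7]
gripper_width: 0.0323
grasp_force: 29.9
t 10.45 tcp [ 0.4713 -0.3694  0.2219] yaw 88.79 F [0.1 0.8 0.7] w 0.0323 g 29.867256581783295
shift mm [-1.6  0.8  1.9] turn 0.1
scene crop tray pred [188.25603922 142.78144291]
[201.71742996 116.09736319]
```

View pics/s6.png

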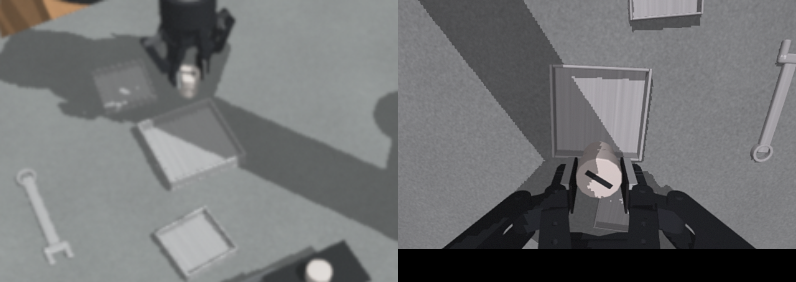

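The tray centre matches the prediction in both views: scene crop (190,142) and wrist crop (202,114). I lower to just above the floor, then feel for contact.

```bash
python3 -m jog '[[230,[-1,1,15],0],[230,[-1,1,40],0],[230,[-1,1,65],0],[230,[-1,1,90],0],[230,[-1,1,105],0],[230,[-1,1,115],0],[230,[-1,1,120],0],[230,[-1,1,120],0]]'; python3 -m jog '[[230,[0,0,0.5],0],[230,[0,0,1],0],[230,[0,0,1.5],0],[230,[0,0,2],0],[230,[0,0,2.5],0],[230,[0,0,3],0],[230,[0,0,3],0],[230,[0,0,3],0]]'; python3 -m jog '[[230,[0,0,0.5],0],[230,[0,0,1],0],[230,[0,0,1.5],0],[230,[0,0,2],0],[230,[0,0,2.5],0],[230,[0,0,3],0],[230,[0,0,3],0],[230,[0,0,3],0]]'
```

```text
time: 11.22
tcp_pos: [0.4723, -0.3707, 0.102]
tcp_rot: [0.714, 0.7, 0.0, -0.001]
ft_force: [0.3, -0.2, -0.4]
gripper_width: 0.033
grasp_force: 29.9
time: 11.88
tcp_pos: [0.4724, -0.3717, 0.0999]
tcp_rot: [0.715, 0.699, 0.0, -0.0]
ft_force: [-0.1, 0.1, -0.4]
gripper_width: 0.0329
grasp_force: 29.9
time: 12.55
tcp_pos: [0.4725, -0.3717, 0.0976]
tcp_rot: [0.715, 0.699, -0.0, -0.0]
ft_force: [-2.0, 1.6, 5.0]
gripper_width: 0.0322
grasp_force: 30.2
```

Contact felt (5 N) at TCP z 0.0976. I release and retreat up.

```bash
python3 -m jog '[[200,[0,0,-0.5],0],[170,[0,0,-0.5],0],[140,[0,0,-0.5],0],[105,[0,0,-0.5],0],[95,[0,0,-0.5],0],[95,[0,0,-0.5],0],[95,[0,0,-0.5],0],[95,[0,0,-0.5],0]]' 20; python3 -m jog '[[95,[0,0,-5],0],[95,[0,0,-20],0],[95,[0,0,-45],0],[95,[0,0,-75],0],[95,[0,0,-105],0],[95,[0,0,-130],0],[95,[0,0,-140],0],[95,[0,0,-140],0]]';python3 - <<'E'
from h import *
go([.472,-.371,.22],88.7)
c=robot.capture('top');w=robot.capture("wrist")
A=cv2.resize(c["color"][150:265,170:510],(780,264));B=cv2.resize(w["color"],(520,325))
cv2.imwrite("pics/end.png",np.vstack([A,np.pad(B,((0,0),(0,260),(0,0)))])[...,::-1])
E
```

```text
time: 13.22
tcp_pos: [0.4724, -0.3716, 0.0972]
tcp_rot: [0.715, 0.699, -0.0, -0.0]
ft_force: [0.6, 0.4, 0.8]
gripper_width: 0.0536
grasp_force: 0.0
time: 13.88
tcp_pos: [0.474, -0.3731, 0.2416]
tcp_rot: [0.715, 0.699, 0.0, 0.004]
ft_force: [-0.2, -0.7, -0.5]
gripper_width: 0.0536
grasp_force: 0.0
t 13.8833 tcp [ 0.474  -0.3731  0.2416] yaw 88.76 F [-0.2 -0.7 -0.5] w 0.0536 g 0.0
shift mm [ 2.2 -2.1 21.6] turn 0.1
```

View pics/end.png

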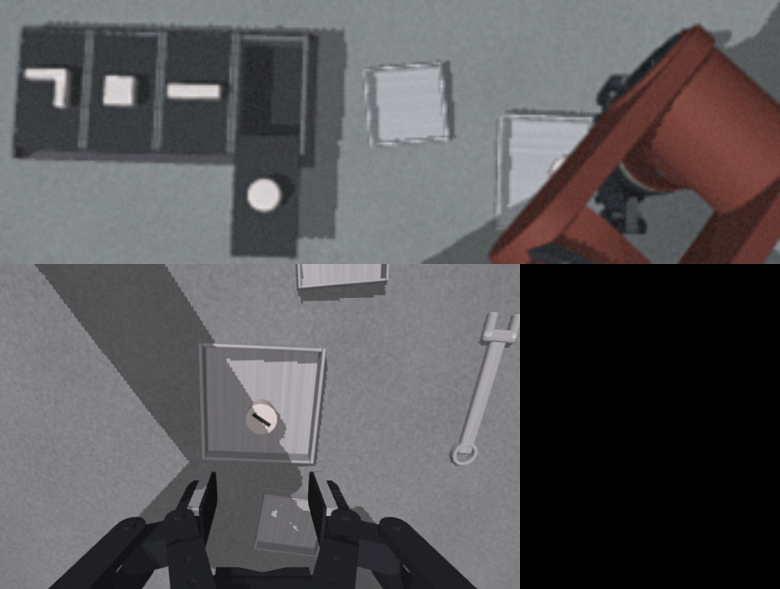

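The cap stands upright near the tray's centre (262,415 in the wrist crop) with its slotted disc up. The disc cover is fully open, the other three are shut and the gripper is clear, so I hand in.

```bash
python3 -c "
from workcell import robot
print(robot.finish_job())"
```

```text
the job is handed in; nothing more can be done
None
```

I slid the disc-grip cover about 110 mm open, stood the cap upright, disc side up, in the large steel tray, left the other three covers shut, and handed the job in at about 14 s; no verdict was returned.

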